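# Take the mounted atlas vertebra off its track and hang it on the spring weighing hook

### The job

The cream atlas vertebra rides on a carrier whose foot is captive in the aluminium T-track: slide it to the track's open end, lift it off there, and hang it by its collar on the forked spring weighing hook, with the stem between the prongs. Don't drive the hook down onto its bottom stop; let go, and leave the carrier hanging upright and settled. Leave the tooth, bung, tin and bolt where they stand.

Things in the scene. Friction and masses are not known exactly. Their poses are not given: they have to be found in the camera images.
- landing (a point): Centre of the T-track's open landing, on the channel floor, 6 mm above the table; x runs along the track from the landing into the closed part, y across, z up. From x = -35 to +35 mm the floor is bare, open above and at the end. The 40 mm long foot is clear of the lips, and can be lifted, once its centre is at x below +15 mm.
- slot_start (a point): Where the lips begin, middle of the slot, level with the lips' tops (24 mm above the table); axes as the landing's, 35 mm from its centre. Fixed aluminium track, 50 mm wide. From here to x = +180 mm (end wall) the channel, 34 mm wide and 12 mm high, is covered by two lips 6 mm thick that leave a 16 mm slot.
- carrier_foot (a point): Centre of the underside of the carrier's brass T-foot (40 mm along x, 30 along y, 8 thick), at the start on the track's floor 90 to 180 mm from the landing's centre, x along the track within 2 degrees. The carrier is one rigid upright piece, 154 mm tall, 130 to 240 g, its axis z through this point. Neck above the foot 12 mm thick.
- vertebra (a point): Middle of the cream resin atlas vertebra on the carrier, 36 mm above the foot's underside. It is ring-shaped, 80 mm along y, 56 mm along x, its top 46 mm above the foot's underside, on a 44 mm disc (24 to 27 mm up). Above it a bare steel stem 10 mm thick runs up to the collar.
- carrier_grip (a point): Centre of the carrier's flat aluminium grip (22 mm thick along the carrier's x, 44 mm wide along its y, 56 mm tall), 126 mm above the foot's underside: the place to grasp, from above, fingers fore and aft of it (closing along x): held by its narrow edges it tips in the hand and jams in the track. Nothing stands beside it; the collar's top lies 28 mm below this point.
- carrier_collar (a point): Point on the carrier's axis in the plane of the underside of its aluminium collar (44 mm in diameter, 6 mm thick), 92 mm above the foot's underside and 34 mm below the grip's centre. This underside hangs on the prongs.
- hook_seat (a point): Middle of the forked hook's seat, between the prongs and level with their tops, 170 mm above the table unloaded; moves with the hook. x points from the fork's mouth to the spring housing, z up. Prongs along x, 8 mm wide and thick, 22 mm gap, joined by a crosspiece at x = +31 mm. Nothing but the tip lips stands above the tops. Free below, down to a base 12 mm high.
- hook_mouth (a point): Mouth of the forked hook, between the prong tips, level with the prongs' tops, 39 mm from the seat's middle; axes as the seat's. Each tip has a lip 6 mm high and long. Behind the seat an arm 16 mm wide, its top level with the prongs, leads to a plunger 100 mm from the seat, in a fixed housing 44 mm square, its top 102 mm above the table.
- weigh_hook (a joint): How far the spring hook is pressed down (m): 0 unloaded, 0.05 on its bottom stop; it moves straight down. Spring 120 N/m, so the carrier's weight alone makes it dip by 10 to 20 mm; lightly damped, it bobs and settles in about a second.
- tooth: Bystander: white porcelain tooth model, chipped, crown down and roots up, 36 x 32 x 48 mm; origin at the centre of its underside.
- bung: Bystander: black rubber bung, tapered, 40 mm wide and 32 mm tall; origin at the centre of its underside.
- tin: Bystander: closed tin specimen box 60 x 44 x 30 mm; origin at the centre of its underside.
- bolt: Bystander: brass pivot bolt standing on its 24 mm head, 44 mm tall; origin at the centre of its underside.
There are look-alikes about, which are no part of the job. Of the things like the part that bears carrier_foot, leave any that is orange or red; of the rest the smaller one is meant.

How it is judged:
By the outcome, as a careful person would: the job done as asked, in the order asked, and still so for the second after the job is handed in, with the robot touching nothing.
It also fails if it takes over 51 s, if anything falls off the work surface, if the arm or the gripper's body presses on something with over 40 N, if the wrist force passes 120 N, or if a joint passes its speed limit or range.

### The arm

A 6-joint arm with a two-finger parallel gripper is mounted at the origin on the work surface. World frame = base frame: x ahead of the robot, y to its left, z up, the work surface at z = 0. Lengths are in m, angles in rad, forces in N, time in s.
With the tool pointing down it reaches from about 0.325 to 1 m from the base axis. Payload 5.1 kg.
Tool frame: the origin (TCP) lies midway between the tips of the shut fingers; the grasp point (between the pads) lies 19 mm behind it; y points along the fingers, x is the direction in which the jaws open and shut, and the axes are right-handed (so a half turn about y gives the same grasp; the last joint's range is limited). The gripper opens to 85 mm and grips with 20 to 120 N. Pads are 22 mm wide; open, the fingers measure 114 mm over their backs; the gripper's body (76 mm by 85 mm) begins 54 mm behind the grasp point. The pads swing forward as they close: fully open they stand 13 mm farther back than shut.
Start: joints at [-1.418, 0.124, 1.65, -0, 1.367, -0.083], TCP at [0.152, -0.632, 0.231] pointing down, gripper open.
Joint ranges: [-2.61, 2.61], [-1.02, 2.33], [0.03, 2.71], [-1.35, 4.49], [0.32, 2.68], [-2.91, 2.91]. Speed limits (rad/s): [2.57, 2.57, 3.14, 3.14, 3.14, 3.14].

### API

Orientations are given as a rotation vector (axis times angle).
In Python, from rig import manip gives the robot as it stands.
- The arm moves only by the tool carry_out, never from a script. Its argument "steps" is text: rows parted by semicolons, each of 5 numbers parted by spaces: the shift along the tool's x, y, z in m, then the turn about the tool's y in degrees, then the closure, from -1 (fully open) to 1 (shut). A call has 1 to 20 rows; each row is the pose to reach, as a shift and turn from the pose commanded when the call began, along the tool's axes at that moment; what a row does not reach only later rows make up. A row lasts 1/12 s, in which the tool goes at most 41.7 mm and 7.16 degrees, less where a joint would pass 70% of its speed; a pose out of reach is approached as far as the arm can. A call with a gripper value outside its range is refused whole. The fingers move at their own pace and stop on an object; "grip_force" is the grip in N (left out, the last holds). Time passes only in rows, so rows that repeat a pose let the fingers close. It gives the time, the measured TCP pose, the force and the opening at its end, in the units of the state.
- manip.state(): the state, without advancing time (a new reading comes with each control period).
- manip.camera(name): name is "scene" or "top" or "wrist"; returns (picture, depth): 384x512x3 uint8, blue, green, red; 384x512 float32, m along the optical axis (not along the pixel's ray), 0 where there is no reading.
- manip.get_calibration(name): a dict with "camera_matrix" (3x3 intrinsics, pixels), "k1" (the pictures are not rectified: a ray, as slopes to the right and down, at radius r is drawn at 1 + k1 r^2 times it, then the intrinsics apply), "extrinsics" (4x4, takes a point from world to camera coordinates); the wrist camera has in their place "T_tool_cam" (4x4, takes a point from camera to tool coordinates, whose origin is the TCP and whose axes are the tool frame's). Camera axes: x right, y up, looking along -z (the intrinsics and any distortion apply to the point x, -y, -z); pixel columns grow to the right and rows downward; lengths in m; the calibration is good to about 2 mm. A picture is of the moment at which its call begins: read the wrist's pose just before it. get_calibration takes no time and is no camera call.
- manip.job_done(): hands the job in, once; it reports no verdict.
Trained networks look in the newest picture that a camera, given by its name, has taken for a name from the list of things; names that differ only in an ending like _2 or _b are one class to them, and where a whole thing is asked for, a point or a joint stands for the part that bears it (a point fixed in the world has none). Each returns a list of dicts, best first, with "score" (0 to 1); they miss things now and then, are a little off and sometimes report something else, mostly with a low value. They report only what shows in the picture. A call takes as long as a camera call. They do not tell look-alikes from the thing itself.
- manip.boxes_of(query, camera): "centre" ([x, y, z] in m, in world coordinates, good to about 4 mm: the middle of the surface that is visible of it).
- manip.trace(query, camera): "pixels" (384x512 bool, what is visible of it).
The state is a dict: "time_s": time; "joint_pos": joint angles; "joint_vel": joint speeds; "joint_torque": joint torques, N m; "eef_pos": TCP position; "tool_rot": TCP orientation; "contact_force": force on the tool from outside, world axes, zero at the start; "moment": the same for the moment, N m; "gripper_width": finger opening in m.
Only numpy, scipy, OpenCV 4.12 (cv2) and the standard library are available. Lean on these libraries where they do the work, as an engineer would, in place of code of your own. Each camera call takes 0.05 s, during which the arm holds its last target.

## Working session

There is one attempt and no reset: what is moved stays moved. The work goes in short steps, Python scripts to look and compute and a tool call to move; the robot and the scene stay as the last step left them, time stands still between calls to the robot, and variables do not carry over. Pictures are saved under pics/ and viewed, and the job is handed in when it is done.

Besides the shell and the picture viewer there is one more tool, called after "Emit:" by a JSON object that holds its "op" and its "data". carry_out: Moves the arm, as the interface text tells. Its arguments: {"type":"object","properties":{"steps":{"type":"string"},"grip_force":{"type":"number"}},"required":["steps"]}

```bash
mkdir -p pics; ls; cat > h.py <<'E'
import numpy as np, cv2
from rig import manip
from scipy.spatial.transform import Rotation as R
def pix2world(cam,u,v,d,T=None):
    c=manip.get_calibration(cam);K=np.array(c["camera_matrix"]);k1=c["k1"]
    xd=(u-K[0,2])/K[0,0]; yd=(v-K[1,2])/K[1,1]
    x,y=xd,yd
    for _ in range(20):
        s=1+k1*(x*x+y*y); x,y=xd/s,yd/s
    p=np.stack([x*d,-y*d,-d*np.ones_like(x)],-1)
    if cam=="wrist": M=T@np.array(c["T_tool_cam"])
    else: M=np.linalg.inv(np.array(c["extrinsics"]))
    return p@M[:3,:3].T+M[:3,3]
def tool():
    s=manip.state();T=np.eye(4);T[:3,:3]=R.from_rotvec(s["tool_rot"]).as_matrix();T[:3,3]=s["eef_pos"];return T
E
python3 - <<'E'
from h import *
print({k:np.round(v,3) for k,v in manip.state().items()}); print(tool().round(3))
for c in ["scene","top"]:
    im,d=manip.camera(c); cv2.imwrite(f"pics/{c}0.png",im); np.savez(f"{c}0.npz",im=im,d=d)
    for q in ["carrier_foot","carrier_grip","carrier_collar","vertebra","hook_seat","hook_mouth","landing","slot_start","weigh_hook"]:
        try: print(c,q,[(round(float(b["score"]),2),np.round(b["centre"],3)) for b in manip.boxes_of(q,c)])
        except Exception as e: print(c,q,e)
E
```

```text
pics
{'time_s': np.float64(0.0), 'joint_pos': array([-1.418,  0.124,  1.652, -0.   ,  1.368, -0.083]), 'joint_vel': array([ 0.   , -0.   , -0.   , -0.001,  0.   ,  0.001]), 'joint_torque': array([ 1.0000e-03, -4.2360e+01, -3.6545e+01,  0.0000e+00,  7.0000e-03,
        0.0000e+00]), 'eef_pos': array([ 0.152, -0.631,  0.23 ]), 'tool_rot': array([-1.31 ,  1.035, -1.032]), 'contact_force': array([ 0.101, -0.135,  0.267]), 'moment': array([0.005, 0.018, 0.016]), 'gripper_width': np.float64(0.085)}
[[ 0.234 -0.     0.972  0.152]
 [-0.972  0.002  0.234 -0.631]
 [-0.002 -1.     0.     0.23 ]
 [ 0.     0.     0.     1.   ]]
scene carrier_foot [(0.94, array([0.329, 0.155, 0.138])), (0.87, array([0.533, 0.344, 0.099])), (0.63, array([0.754, 0.119, 0.131])), (0.61, array([0.554, 0.182, 0.104]))]
scene carrier_grip [(0.81, array([0.335, 0.149, 0.141])), (0.8, array([0.558, 0.185, 0.103])), (0.61, array([0.537, 0.342, 0.098])), (0.56, array([0.754, 0.125, 0.134]))]
scene carrier_collar [(0.95, array([0.758, 0.116, 0.133])), (0.8, array([0.539, 0.344, 0.097])), (0.74, array([0.555, 0.181, 0.103])),
[... 895 characters left out ...]
46, 0.102])), (0.57, array([0.546, 0.195, 0.116]))]
top carrier_collar [(0.97, array([0.741, 0.132, 0.149])), (0.8, array([0.328, 0.157, 0.165])), (0.78, array([0.547, 0.194, 0.125])), (0.76, array([0.53 , 0.348, 0.096]))]
top vertebra [(0.86, array([0.741, 0.132, 0.155])), (0.85, array([0.333, 0.159, 0.163])), (0.78, array([0.531, 0.347, 0.098])), (0.57, array([0.547, 0.198, 0.119]))]
top hook_seat [(0.69, array([ 0.552, -0.212,  0.168]))]
top hook_mouth [(0.61, array([ 0.552, -0.21 ,  0.172]))]
top landing [(0.63, array([0.524, 0.19 , 0.006])), (0.28, array([0.757, 0.008, 0.025]))]
top slot_start [(0.63, array([0.523, 0.192, 0.005]))]
top weigh_hook [(0.6, array([ 0.548, -0.208,  0.166]))]
```

View pics/scene0.png

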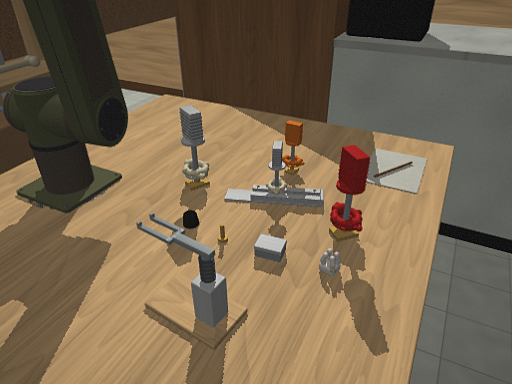

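View pics/top0.png

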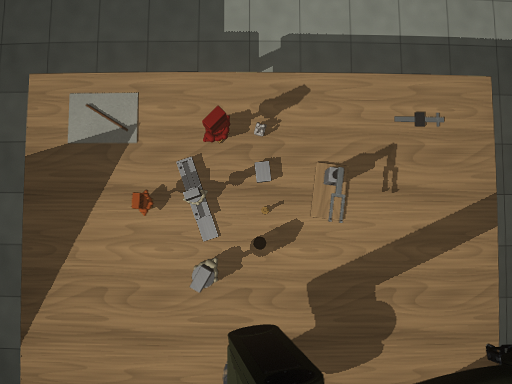

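```bash
python3 - <<'E'
from h import *
im=np.load("top0.npz")["im"]; sc=np.load("scene0.npz")["im"]
a=cv2.resize(im[145:305,120:280],(600,600),interpolation=cv2.INTER_CUBIC);cv2.imwrite("pics/topz.png",a)
a=cv2.resize(sc[80:240,160:380],(800,582),interpolation=cv2.INTER_CUBIC);cv2.imwrite("pics/scz.png",a)
a=cv2.resize(im[150:230,300:380],(600,600),interpolation=cv2.INTER_CUBIC);cv2.imwrite("pics/hookz.png",a)
E
```

```text
(no output)
```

View pics/topz.png

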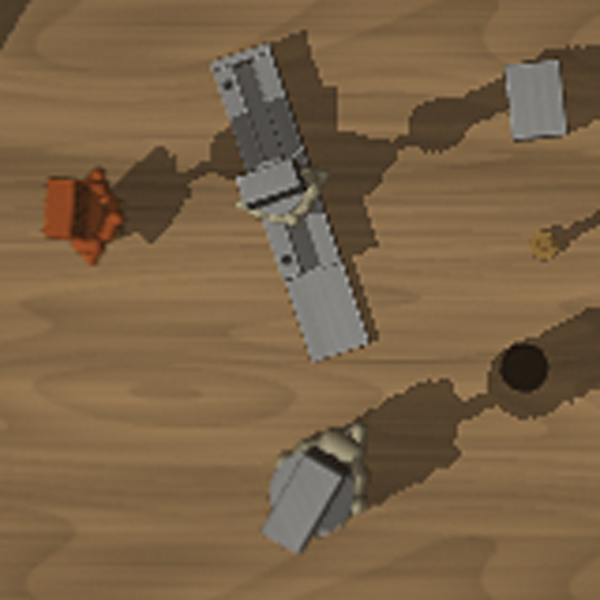

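View pics/scz.png

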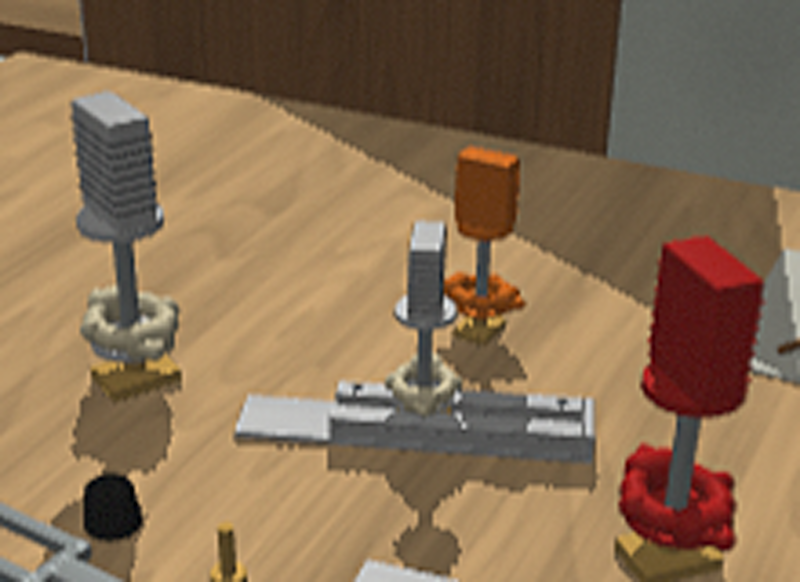

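View pics/hookz.png

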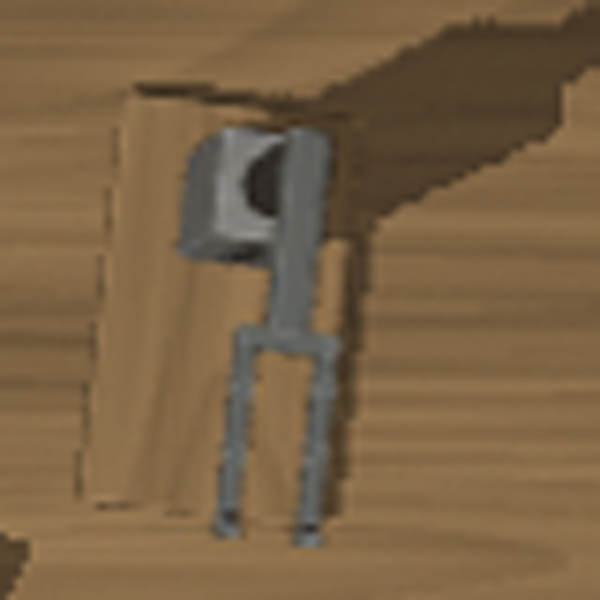

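```bash
python3 - <<'E'
from h import *
z=np.load("top0.npz");d=z["d"]
v,u=np.mgrid[0:384,0:512]
P=pix2world("top",u.astype(float),v.astype(float),d)
np.save("Ptop.npy",P)
def near(c,r): return (np.hypot(P[...,0]-c[0],P[...,1]-c[1])<r)&(d>0)
m=near((0.56,0.2),0.18)&(P[...,1]>0.1)&(P[...,1]<0.28)
for lo,hi in [(0.003,0.012),(0.019,0.03),(0.15,0.175)]:
    q=P[m&(P[...,2]>lo)&(P[...,2]<hi)]
    r=cv2.minAreaRect((q[:,:2]*1000).astype(np.float32)); print(lo,hi,len(q),q.mean(0).round(4),r, cv2.boxPoints(r).round(0).tolist())
# hook
m=near((0.58,-0.21),0.2)
for lo,hi in [(0.158,0.18),(0.005,0.02),(0.09,0.11)]:
    q=P[m&(P[...,2]>lo)&(P[...,2]<hi)]
    r=cv2.minAreaRect((q[:,:2]*1000).astype(np.float32)); print(lo,hi,len(q),q.mean(0).round(4),r,cv2.boxPoints(r).round(0).tolist())
q=P[m&(P[...,2]>0.158)&(P[...,2]<0.18)]
i=np.argsort(q[:,0]); print((q[i][::6]*1000).round(0).tolist())
c=manip.get_calibration("wrist"); print(np.array(c["T_tool_cam"]).round(3),c["camera_matrix"])
E
```

```text
0.003 0.012 1606 [0.5447 0.1896 0.0056] ((560.7075805664062, 190.93930053710938), (358.2957763671875, 178.60952758789062), 0.32547372579574585) [[381.0, 279.0], [382.0, 101.0], [740.0, 103.0], [739.0, 281.0]]
0.019 0.03 500 [0.5864 0.2131 0.0246] ((577.5322265625, 210.66998291015625), (188.14129638671875, 49.85318374633789), 19.165847778320312) [[480.0, 203.0], [497.0, 156.0], [675.0, 218.0], [658.0, 265.0]]
0.15 0.175 152 [0.571  0.1946 0.1601] ((629.9998779296875, 173.82891845703125), (45.180397033691406, 210.4983673095703), 71.40591430664062) [[523.0, 186.0], [723.0, 119.0], [737.0, 162.0], [537.0, 229.0]]
0.158 0.18 384 [ 0.5467 -0.2031  0.1702] ((547.9932250976562, -203.59600830078125), (39.38302230834961, 152.4979705810547), 83.62444305419922) [[470.0, -215.0], [622.0, -232.0], [626.0, -192.0], [474.0, -176.0]]
0.005 0.02 2053 [ 0.5736 -0.1988  0.0099] ((581.709228515625, -209.8589324951172), (397.9033508300781, 385.38348388671875), 83.34147644042969) [[367.0, -385.0], [750.0, -430.0], [796.0, -35.0], [413.0, 10.0]]
0.09 0.11 106 [ 0.6103 -0.2004  0.1016] ((610.63330078125, -21
[... 1234 characters left out ...]
 -199.0, 163.0], [576.0, -204.0, 169.0], [579.0, -201.0, 168.0], [582.0, -209.0, 169.0], [585.0, -201.0, 167.0], [587.0, -210.0, 166.0], [590.0, -201.0, 166.0], [593.0, -202.0, 162.0], [596.0, -204.0, 167.0], [598.0, -217.0, 170.0], [601.0, -209.0, 169.0], [603.0, -203.0, 172.0], [606.0, -214.0, 174.0], [609.0, -206.0, 174.0], [612.0, -203.0, 172.0], [614.0, -209.0, 173.0], [617.0, -209.0, 172.0], [620.0, -212.0, 171.0], [623.0, -209.0, 174.0]]
[[ 1.    -0.001 -0.001 -0.   ]
 [-0.001  0.295 -0.956 -0.143]
 [ 0.001  0.956  0.295  0.075]
 [ 0.     0.     0.     1.   ]] [[306.35629853   0.         253.02247902]
 [  0.         306.35629853 188.78683952]
 [  0.           0.           1.        ]]
```

```bash
cat >> h.py <<'E'
def plan(target,yawdeg):
    T=tool(); dl=T[:3,:3].T@(np.array(target)-T[:3,3]); yaw=np.degrees(np.arctan2(T[1,0],T[0,0]))
    dy=(yawdeg-yaw+180)%360-180
    print("tcp",T[:3,3].round(4),"yaw",yaw.round(2),"tool shift mm",(dl*1000).round(1),"turn about tool y",round(-dy,2),"tilt y",T[:3,1].round(4))
E
python3 - <<'E'
from h import *
def onplane(u,v,z):
    a=pix2world("top",np.array([u,u],float),np.array([v,v],float),np.array([0.5,1.0])) if 0 else None
    p1=pix2world("top",np.array(u,float),np.array(v,float),np.array(1.0)); C=np.linalg.inv(np.array(manip.get_calibration("top")["extrinsics"]))[:3,3]
    return C+(p1-C)*(z-C[2])/(p1[2]-C[2])
s=3.75
for n,(a,b),z in [("end",(312,361),.006),("end",(372,340),.006),("lipstart",(290,278),.006),("far",(212,62),.024),("far",(268,43),.024),("gt",(238,187),.16),("gt",(298,158),.16),("gt",(250,208),.16),("gt",(304,183),.16)]:
    print(n,onplane(120+a/s-.4,145+b/s-.4,z).round(4))
P=np.load("Ptop.npy");q=P[(P[...,2]>.15)&(P[...,2]<.172)&(abs(P[...,0]-.56)<.06)&(abs(P[...,1]-.2)<.05)]
r=cv2.minAreaRect((q[:,:2]*1000).astype(np.float32));print(len(q),q.mean(0),r)
plan((.557,.203,.30),19.2)
E
```

```text
end [0.4156 0.1809 0.006 ]
end [0.4329 0.1321 0.006 ]
lipstart [0.4831 0.1995 0.006 ]
far [0.6582 0.2634 0.024 ]
far [0.6739 0.2178 0.024 ]
gt [0.5462 0.2234 0.16  ]
gt [0.5678 0.1794 0.16  ]
gt [0.5308 0.2143 0.16  ]
gt [0.5494 0.1747 0.16  ]
134 [0.55030203 0.20079126 0.16006584] ((550.5929565429688, 201.10202026367188), (22.356353759765625, 44.24128341674805), 20.535375595092773)
tcp [ 0.1519 -0.632   0.2314] yaw -76.49 tool shift mm [-717.2  -68.7  589. ] turn about tool y -95.69 tilt y [ 0. -0. -1.]
```

Emit:
{"op": "carry_out", "data": {"steps": "0 -0.04 0 0 -1; 0 -0.069 0 0 -1; -0.03 -0.069 0.025 -5 -1; -0.06 -0.069 0.05 -10 -1; -0.09 -0.069 0.075 -15 -1; -0.12 -0.069 0.1 -20 -1; -0.15 -0.069 0.125 -25 -1; -0.18 -0.069 0.15 -30 -1; -0.21 -0.069 0.175 -35 -1; -0.24 -0.069 0.2 -40 -1; -0.27 -0.069 0.225 -44 -1; -0.30 -0.069 0.25 -48 -1; -0.33 -0.069 0.275 -52 -1; -0.36 -0.069 0.3 -56 -1; -0.39 -0.069 0.325 -60 -1; -0.42 -0.069 0.35 -64 -1; -0.45 -0.069 0.375 -68 -1; -0.48 -0.069 0.4 -72 -1; -0.51 -0.069 0.425 -76 -1; -0.54 -0.069 0.45 -80 -1"}}

```text
time_s: 2.67
eef_pos: [0.4637, 0.0002, 0.3007]
tool_rot: [-1.571, -0.052, 0.05]
contact_force: [0.6, -0.1, -0.7]
gripper_width: 0.0855
```

```bash
python3 - <<'E'
from h import *
print(manip.state()["joint_pos"])
plan((.545,.199,.27),19.5)
E
```

```text
[-1.15240516e-01 -3.37757701e-01  1.95988104e+00 -1.45451761e-04
  1.51820813e+00 -1.80353812e-01]
tcp [4.637e-01 2.000e-04 3.007e-01] yaw 3.73 tool shift mm [ 94.1  30.8 193. ] turn about tool y -15.77 tilt y [ 1.2e-03 -3.0e-04 -1.0e+00]
```

Emit:
{"op": "carry_out", "data": {"steps": "0.02 0.005 0.04 -4 -1; 0.04 0.01 0.075 -8 -1; 0.055 0.015 0.11 -11 -1; 0.07 0.02 0.145 -14 -1; 0.085 0.026 0.175 -16 -1; 0.094 0.03 0.195 -16 -1; 0.094 0.03 0.195 -16 -1; 0.094 0.03 0.195 -16 -1; 0.094 0.03 0.195 -16 -1"}}

```text
time_s: 3.42
eef_pos: [0.545, 0.1981, 0.2704]
tool_rot: [-1.555, -0.267, 0.267]
contact_force: [0.2, -0.8, -1.0]
gripper_width: 0.0856
```

```bash
python3 - <<'E'
from h import *
T=tool(); im,d=manip.camera("wrist"); cv2.imwrite("pics/w1.png",im)
v,u=np.mgrid[0:384,0:512]
P=pix2world("wrist",u.astype(float),v.astype(float),d,T); np.savez("w1.npz",P=P,d=d,im=im)
q=P[(d>0)&(P[...,2]>.15)&(P[...,2]<.172)&(abs(P[...,0]-.55)<.06)&(abs(P[...,1]-.2)<.05)]
r=cv2.minAreaRect((q[:,:2]*1000).astype(np.float32));print(len(q),q.mean(0),r)
plan((.5506,.2011,.27),19.5)
E
```

```text
1275 [0.55019629 0.20121219 0.16023082] ((550.5186767578125, 199.75390625), (21.948244094848633, 43.78981399536133), 19.99728012084961)
tcp [0.545  0.1977 0.2708] yaw 19.46 tool shift mm [6.4 0.8 1.3] turn about tool y -0.04 tilt y [ 5.e-04 -2.e-04 -1.e+00]
```

View pics/w1.png

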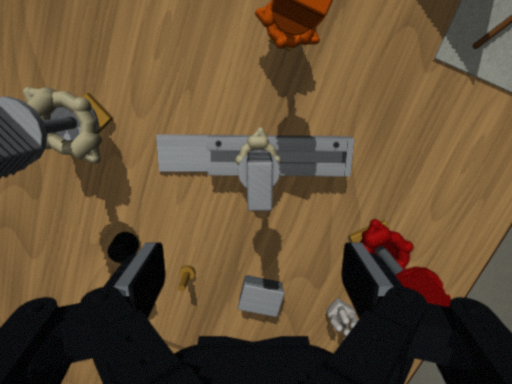

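The wrist view shows four candidates: orange (295,20), red (390,250), the large cream one standing free (55,120), and the small cream one in the track (260,175). The last fits: not orange or red, smaller than the other cream one, and in the track. I'll confirm it in a crop and measure the track axis.

```bash
python3 - <<'E'
from h import *
z=np.load("w1.npz");P=z["P"];d=z["d"];im=z["im"]
cv2.imwrite("pics/w1z.png",cv2.resize(im[120:230,0:370],(800,238),interpolation=cv2.INTER_CUBIC))
# track edges: rows per column using depth
for (lo,hi) in [(.018,.028),(.003,.010)]:
    m=(P[...,2]>lo)&(P[...,2]<hi)&(d>0); m[:130]=0; m[180:]=0; m[:,:153]=0; m[:,358:]=0
    if hi==.010: m[:,208:]=0
    q=P[m]; r=cv2.minAreaRect((q[:,:2]*1000).astype(np.float32)); print(len(q),q.mean(0).round(4),r,cv2.boxPoints(r).round(0).tolist())
def ray(u,v,zz):
    T=tool();M=T@np.array(manip.get_calibration("wrist")["T_tool_cam"]);C=M[:3,3]
    p=pix2world("wrist",np.array(u,float),np.array(v,float),np.array(1.),T); return C+(p-C)*(zz-C[2])/(p[2]-C[2])
for n,u,v,zz in [("end",157,135,.006),("end",158,174,.006),("far",353,137,.024),("far",352,177,.024),("lip",208,136,.024),("lip",208,176,.024)]: print(n,ray(u,v,zz).round(4))
E
```

```text
3121 [0.5869 0.2141 0.0245] ((577.8317260742188, 208.6616668701172), (187.0504150390625, 50.549259185791016), 19.103736877441406) [[481.0, 202.0], [498.0, 154.0], [674.0, 215.0], [658.0, 263.0]]
1827 [0.4549 0.167  0.0067] ((456.0568542480469, 160.760498046875), (68.96592712402344, 65.11602783203125), 16.454931259155273) [[414.0, 182.0], [432.0, 120.0], [498.0, 139.0], [480.0, 202.0]]
end [0.4169 0.1777 0.006 ]
end [0.4315 0.1261 0.006 ]
far [0.6573 0.2627 0.024 ]
far [0.6783 0.2142 0.024 ]
lip [0.4831 0.202  0.024 ]
lip [0.4985 0.1518 0.024 ]
```

View pics/w1z.png

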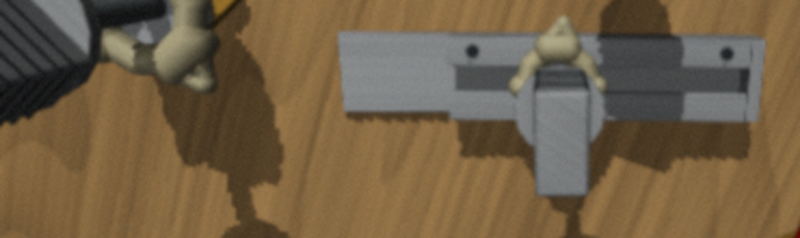

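Emit:
{"op": "carry_out", "data": {"steps": "0.006 0.03 0.001 0 -1; 0.006 0.06 0.001 0 -1; 0.006 0.09 0.001 0 -1; 0.006 0.115 0.001 0 -1; 0.006 0.135 0.001 0 -1; 0.006 0.15 0.001 0 -1; 0.006 0.156 0.001 0 -1; 0.006 0.156 0.001 0 -1; 0.006 0.156 0.001 0 -1", "grip_force": 40}}

```text
time_s: 4.22
eef_pos: [0.5509, 0.2009, 0.1154]
tool_rot: [-1.554, -0.267, 0.265]
contact_force: [0.8, 0.2, 0.3]
gripper_width: 0.0852
```

```bash
python3 - <<'E'
from h import *
T=tool(); im,d=manip.camera("wrist"); cv2.imwrite("pics/w2.png",im)
plan((.5506,.2003,.114),19.5); print(manip.state()["contact_force"])
E
```

```text
tcp [0.5514 0.2013 0.1161] yaw 19.46 tool shift mm [-1.1  2.1 -0.6] turn about tool y -0.04 tilt y [ 2.6e-03  7.0e-04 -1.0e+00]
[ 0.65192203 -0.34331373  0.30721478]
```

View pics/w2.png

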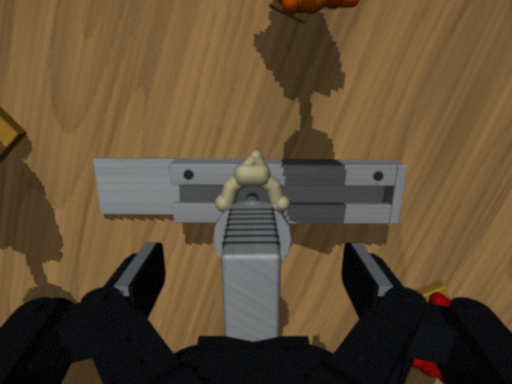

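The picture shows the grip (250,290) centred between the open fingers, with the landing at left (135,187). Now closing.

Emit:
{"op": "carry_out", "data": {"steps": "0 0.001 0 0 -0.3; 0 0.001 0 0 0; 0 0.001 0 0 0.4; 0 0.001 0 0 1; 0 0.001 0 0 1; 0 0.001 0 0 1; 0 0.001 0 0 1; 0 0.001 0 0 1; 0 0.001 0 0 1; 0 0.001 0 0 1; 0 0.001 0 0 1; 0 0.001 0 0 1", "grip_force": 40}}

```text
time_s: 5.27
eef_pos: [0.5505, 0.2016, 0.1136]
tool_rot: [-1.554, -0.267, 0.267]
contact_force: [-2.0, 0.2, 4.1]
gripper_width: 0.0217
```

```bash
python3 - <<'E'
from h import *
s=manip.state();plan((.5506,.2003,.114),19.1); print(s["contact_force"],s["moment"],s["gripper_width"])
t=tool()[:2,3]; D=np.array([.945,.327]); o=np.array([.4564,.1666]); print("s",(t-o)@D,"lat",(t-o)@[-.327,.945])
T=tool(); print("track dir in tool", T[:3,:3].T@[.945,.327,0])
E
```

```text
tcp [0.5505 0.2016 0.1136] yaw 19.51 tool shift mm [-0.3 -0.4 -1.2] turn about tool y 0.41 tilt y [ 1.e-04  1.e-04 -1.e+00]
[-2.03136428  0.24450209  4.1361465 ] [-0.02832088  0.40438461  0.02926742] 0.02174027629496055
s 0.10033783552096294 lat 0.0022880450704678814
track dir in tool [ 9.99949854e-01  1.00668992e-04 -7.36748106e-03]
```

Emit:
{"op": "carry_out", "data": {"steps": "0 -0.0005 0 0 1; 0 -0.001 0 0 1; 0 -0.0015 0 0 1; 0 -0.0015 0 0 1; -0.005 -0.0015 0 0 1; -0.01 -0.0015 0 0 1; -0.01 -0.0015 0 0 1"}}

```text
time_s: 5.85
eef_pos: [0.5398, 0.1978, 0.1143]
tool_rot: [-1.554, -0.266, 0.268]
contact_force: [0.1, -0.9, -1.1]
gripper_width: 0.0215
```

```bash
python3 - <<'E'
from h import *
s=manip.state();plan((.4564,.1666,.115),19.1); print(s["contact_force"],s["moment"],s["gripper_width"])
t=tool()[:2,3]; D=np.array([.945,.327]); o=np.array([.4564,.1666]); print("s",(t-o)@D,"lat",(t-o)@[-.327,.945])
E
```

```text
tcp [0.5398 0.1978 0.1143] yaw 19.51 tool shift mm [-89.   -0.6  -1.6] turn about tool y 0.41 tilt y [-1.5e-03 -4.0e-04 -1.0e+00]
[ 0.08954731 -0.93617753 -1.07421998] [ 0.0621134  -0.02825573 -0.01794573] 0.021458035796039613
s 0.08898741191421418 lat 0.0022118275687015446
```

Emit:
{"op": "carry_out", "data": {"steps": "-0.012 0 0 0 1; -0.024 0 0 0 1; -0.036 0 0 0 1; -0.045 0 0 0 1; -0.045 0 0 0 1; -0.045 0 0 0 1"}}

```text
time_s: 6.35
eef_pos: [0.4985, 0.1831, 0.1149]
tool_rot: [-1.554, -0.268, 0.267]
contact_force: [-0.6, 0.3, -1.4]
gripper_width: 0.0211
```

```bash
python3 - <<'E'
from h import *
s=manip.state();plan((.4564,.1666,.115),19.1); print(s["contact_force"],s["moment"],s["gripper_width"])
T=tool(); im,d=manip.camera("wrist"); cv2.imwrite("pics/w3.png",im)
E
```

```text
tcp [0.4985 0.1831 0.1149] yaw 19.51 tool shift mm [-45.2  -0.1  -1.5] turn about tool y 0.41 tilt y [ 7.e-04  2.e-04 -1.e+00]
[-0.6469259   0.3024499  -1.35806774] [-0.01883696 -0.04031042 -0.05415968] 0.02109510725011849
```

View pics/w3.png

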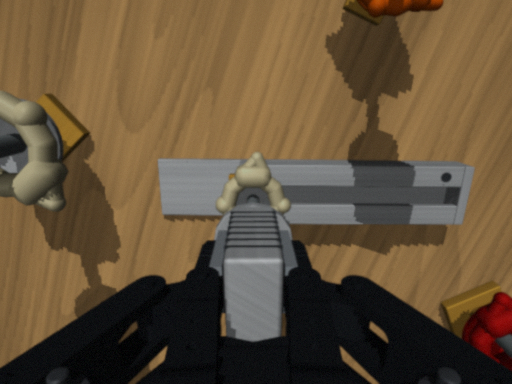

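The carrier (255,200) is following cleanly along the track and the forces are small. I'll slide the rest to the landing.

Emit:
{"op": "carry_out", "data": {"steps": "-0.012 0 0.0003 0 1; -0.024 0 0.0004 0 1; -0.036 0 0.0005 0 1; -0.047 0 0.0005 0 1; -0.05 0 0.0005 0 1; -0.05 0 0.0005 0 1; -0.05 0 0.0005 0 1"}}

```text
time_s: 6.98
eef_pos: [0.4521, 0.1671, 0.1152]
tool_rot: [-1.554, -0.268, 0.266]
contact_force: [0.1, -0.1, -1.1]
gripper_width: 0.0214
```

```bash
python3 - <<'E'
from h import *
s=manip.state();plan((.4564,.1666,.115),19.1); print(s["contact_force"],s["moment"],s["gripper_width"])
t=tool()[:2,3]; D=np.array([.945,.327]); o=np.array([.4564,.1666]); print("s",(t-o)@D,"lat",(t-o)@[-.327,.945])
T=tool(); im,d=manip.camera("wrist"); cv2.imwrite("pics/w4.png",im)
E
```

```text
tcp [0.4521 0.1671 0.1152] yaw 19.51 tool shift mm [ 3.9  0.2 -1.9] turn about tool y 0.41 tilt y [ 1.1e-03  3.0e-04 -1.0e+00]
[ 0.0721555  -0.10041606 -1.11821008] [-0.04381541 -0.02426219 -0.02371645] 0.02138383880179993
s -0.003935610659810406 lat 0.0019147466744229196
```

View pics/w4.png

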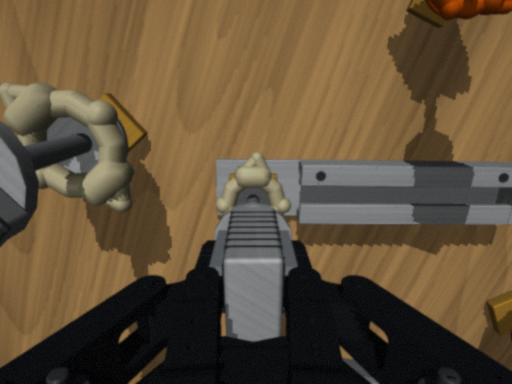

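The carrier is fully on the open landing; the lips begin at column 300, right of the foot. Lifting straight up.

Emit:
{"op": "carry_out", "data": {"steps": "0 -0.01 0 0 1; 0 -0.025 0 0 1; 0 -0.05 0 0 1; 0 -0.08 0 0 1; 0 -0.105 0 0 1; 0 -0.115 0 0 1; 0 -0.115 0 0 1; 0 -0.115 0 0 1; 0 -0.115 0 0 1; 0 -0.115 0 0 1; 0 -0.115 0 0 1"}}

```text
time_s: 7.95
eef_pos: [0.4504, 0.1667, 0.2277]
tool_rot: [-1.554, -0.264, 0.27]
contact_force: [-0.2, -0.2, -1.9]
gripper_width: 0.0216
```

```bash
python3 - <<'E'
from h import *
F=[]
s=manip.state();print(s["contact_force"],s["moment"],s["gripper_width"])
im,d=manip.camera("scene"); cv2.imwrite("pics/s2.png",im)
for _ in range(4):
    manip.camera("top"); F.append(manip.state()["contact_force"])
print(np.round(F,2)); plan((.4265,-.1905,.230),-6.4)
E
```

```text
[-0.18548625 -0.22315784 -1.87840978] [-0.01407831 -0.01369593  0.01752819] 0.021566160484429782
[[-0.07  0.48 -1.86]
 [-0.94  0.09 -1.42]
 [ 0.84  0.56 -1.45]
 [ 0.69 -0.03 -1.67]]
tcp [0.4511 0.1669 0.2294] yaw 19.51 tool shift mm [-142.6   -0.5 -328.6] turn about tool y 25.91 tilt y [-7.e-04 -2.e-04 -1.e+00]
```

View pics/s2.png

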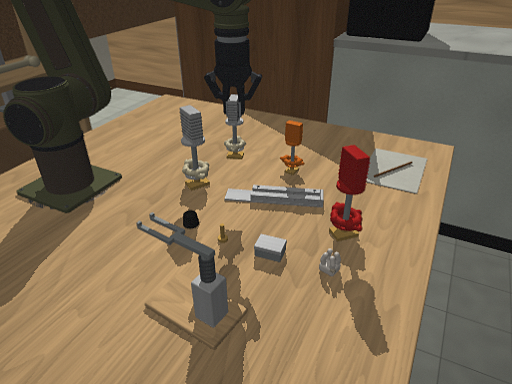

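The carrier is lifted and upright at (235,130), free of the track. It weighs about 1.7 N, so I expect a dip of about 14 mm. Now moving to in front of the mouth.

Emit:
{"op": "carry_out", "data": {"steps": "-0.004 0 -0.01 1 1; -0.012 0 -0.028 3 1; -0.022 0 -0.05 5 1; -0.033 0 -0.075 7 1; -0.044 0 -0.1 9 1; -0.055 0 -0.125 11 1; -0.066 0 -0.15 13 1; -0.077 0 -0.175 15 1; -0.088 0 -0.2 17 1; -0.099 0 -0.225 19 1; -0.11 0 -0.25 21 1; -0.12 0 -0.275 23 1; -0.13 0 -0.298 24.5 1; -0.137 0 -0.315 25.5 1; -0.141 0 -0.325 26 1; -0.143 0 -0.329 26 1; -0.143 0 -0.329 26 1; -0.143 0 -0.329 26 1; -0.143 0 -0.329 26 1"}}

```text
time_s: 9.78
eef_pos: [0.4264, -0.1901, 0.2298]
tool_rot: [-1.569, 0.088, -0.088]
contact_force: [0.5, -0.5, -1.2]
gripper_width: 0.0214
```

```bash
python3 - <<'E'
from h import *
v,u=np.mgrid[0:384,0:512].astype(float)
T=tool(); im,d=manip.camera("wrist"); cv2.imwrite("pics/w5.png",im)
P=pix2world("wrist",u,v,d,T); np.savez("w5.npz",P=P,d=d,T=T)
for nm,P,d in [("wrist",P,d)]:
    for lo,hi in [(.160,.185),(.095,.108)]:
        m=(d>0)&(P[...,2]>lo)&(P[...,2]<hi)&(P[...,0]>.467)&(P[...,0]<.65)&(abs(P[...,1]+.2)<.05)
        q=P[m]
        if len(q)>10: print(nm,lo,len(q),cv2.minAreaRect((q[:,:2]*1000).astype(np.float32)))
im,d=manip.camera("top"); cv2.imwrite("pics/t5.png",im); np.savez("t5.npz",im=im,d=d); P=pix2world("top",u,v,d)
for lo,hi in [(.160,.185),(.095,.108)]:
    m=(d>0)&(P[...,2]>lo)&(P[...,2]<hi)&(P[...,0]>.467)&(P[...,0]<.65)&(abs(P[...,1]+.2)<.05)
    q=P[m]; print("top",lo,len(q),cv2.minAreaRect((q[:,:2]*1000).astype(np.float32)))
im,d=manip.camera("scene"); cv2.imwrite("pics/s5.png",im)
plan((.511,-.2,.2),-6.4)
E
```

```text
wrist 0.16 5470 ((545.1936645507812, -204.84457397460938), (38.99056625366211, 147.94766235351562), 83.34689331054688)
wrist 0.095 1017 ((610.259765625, -206.993896484375), (32.54619598388672, 43.95299530029297), 83.99415588378906)
top 0.16 351 ((547.6593627929688, -203.67123413085938), (38.69694519042969, 152.62229919433594), 82.42094421386719)
top 0.095 102 ((610.4339599609375, -210.75503540039062), (44.241397857666016, 45.00770568847656), 84.81119537353516)
tcp [ 0.4265 -0.1902  0.2298] yaw -6.41 tool shift mm [85.1 29.9 -0.3] turn about tool y -0.01 tilt y [ 1.e-04  1.e-04 -1.e+00]
```

View pics/w5.png

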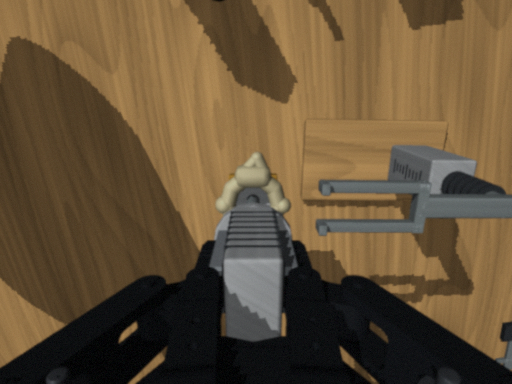

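View pics/s5.png

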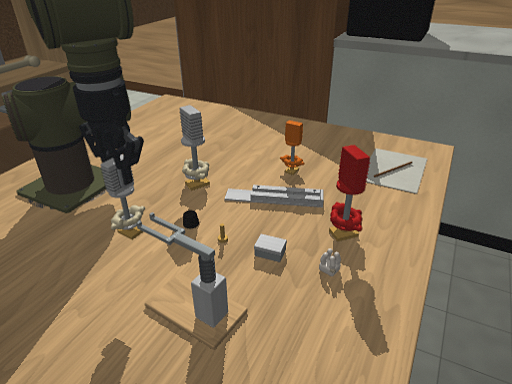

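The wrist view shows the carrier at (253,200) and the fork's mouth at its right (322,188)/(322,228). Next I measure both in the same view, in tool axes.

```bash
python3 - <<'E'
from h import *
z=np.load("w5.npz");P=z["P"];d=z["d"];T=z["T"]
Q=(P-T[:3,3])@T[:3,:3]  # tool coords
m=(d>0)&(P[...,2]>.155)&(P[...,2]<.19)&(P[...,0]>.46)&(P[...,0]<.52)&(abs(P[...,1]+.2)<.05)
q=Q[m]*1000
for a,b in [(30,52),(52,65),(65,80),(80,100)]:
    s=q[(q[:,0]>=a)&(q[:,0]<b)]
    if len(s)>5:
        A=s[s[:,2]>s[:,2].mean()];B=s[s[:,2]<=s[:,2].mean()]
        print(a,b,len(s),"z ranges",A[:,2].min().round(1),A[:,2].max().round(1),B[:,2].min().round(1),B[:,2].max().round(1),"x",s[:,0].min().round(1),"height",np.median(P[m][(q[:,0]>=a)&(q[:,0]<b)][:,2]).round(4))
# crosspiece inner edge
m=(d>0)&(P[...,2]>.155)&(P[...,2]<.19)&(P[...,0]>.46)&(P[...,0]<.6)&(abs(P[...,1]+.2)<.05)
q=Q[m]*1000; mid=q[abs(q[:,2]-np.median(q[:,2]))<5]; print("cross x min",np.sort(mid[:,0])[:5].round(1), "tip x",np.sort(q[:,0])[:5].round(1))
# collar/vertebra on carrier
for lo,hi,n in [(.258,.285,"griptop"),(.205,.235,"collar"),(.155,.175,"vert")]:
    m=(d>0)&(P[...,2]>lo)&(P[...,2]<hi)&(Q[...,0]>-.06)&(Q[...,0]<.03)&(abs(Q[...,2])<.07)
    q=Q[m]*1000
    if len(q): print(n,len(q),q.min(0).round(1),q.max(0).round(1),q.mean(0).round(1))
cv2.imwrite("pics/w5z.png",cv2.resize(cv2.imread("pics/w5.png")[140:260,190:450],(800,369),interpolation=cv2.INTER_CUBIC))
E
```

```text
30 52 351 z ranges 10.4 18.3 -20.1 -11.3 x 45.6 height 0.1758
52 65 452 z ranges 10.0 18.4 -19.7 -11.5 x 52.0 height 0.1707
65 80 547 z ranges 10.1 18.3 -19.7 -11.7 x 65.0 height 0.1706
80 100 514 z ranges 10.2 18.2 -20.5 -11.9 x 80.0 height 0.1706
cross x min [115.8 115.9 115.9 115.9 116. ] tip x [45.6 45.7 45.8 45.8 45.8]
griptop 9755 [-45.9 -55.2 -17.4] [ 30.  -28.2  20.4] [ -2.6 -45.8   7.4]
collar 873 [-21.3  -5.2  -0.9] [21.  14.7 20.2] [-0.1  5.5 14.5]
vert 2118 [-27.2  59.9 -10.9] [27.2 74.7 37.1] [ 0.1 65.3 13.2]
```

View pics/w5z.png

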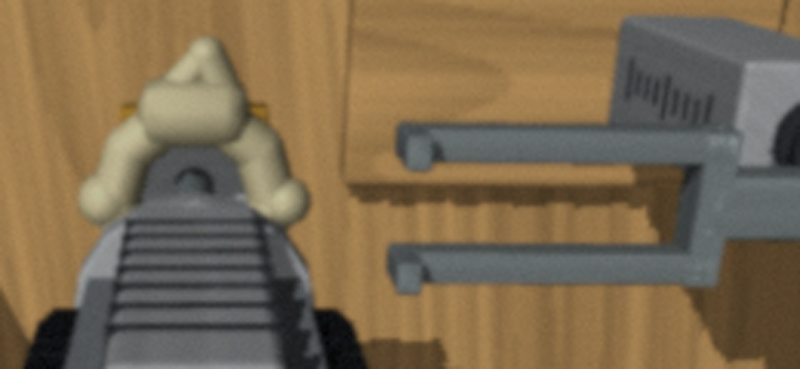

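Emit:
{"op": "carry_out", "data": {"steps": "0 0.012 0 0 1; 0 0.024 0 0 1; 0 0.03 0 0 1; 0 0.03 0 0 1; 0.008 0.03 0 0 1; 0.018 0.03 0 0 1; 0.028 0.03 0 0 1; 0.038 0.03 0 0 1; 0.048 0.03 0 0 1; 0.058 0.03 0 0 1; 0.068 0.03 0 0 1; 0.077 0.03 0 0 1; 0.083 0.03 0 0 1; 0.085 0.03 0 0 1; 0.085 0.03 0 0 1; 0.085 0.03 0 0 1; 0.085 0.03 0 0 1; 0.085 0.03 0 0 1"}}

```text
time_s: 11.43
eef_pos: [0.5105, -0.2005, 0.1999]
tool_rot: [-1.569, 0.089, -0.089]
contact_force: [0.2, 0.1, -1.7]
gripper_width: 0.0215
```

```bash
python3 - <<'E'
from h import *
print(manip.state()["contact_force"]); plan((.511,-.2,.2),-6.4)
im,d=manip.camera("wrist"); cv2.imwrite("pics/w6.png",cv2.resize(im[120:330,150:450],(800,560)))
im,d=manip.camera("scene"); cv2.imwrite("pics/s6.png",cv2.resize(im[130:340,80:280],(600,630)[:2] if 0 else (570,598),interpolation=cv2.INTER_CUBIC))
F=[]
for _ in range(4):
    manip.camera("top"); F.append(manip.state()["contact_force"])
print(np.mean(F,0).round(2))
E
```

```text
[ 0.16264147  0.07874406 -1.66904322]
tcp [ 0.5105 -0.2005  0.1999] yaw -6.5 tool shift mm [ 0.4 -0.1  0.6] turn about tool y -0.1 tilt y [-0. -0. -1.]
[-0.21  0.12 -1.36]
```

View pics/w6.png

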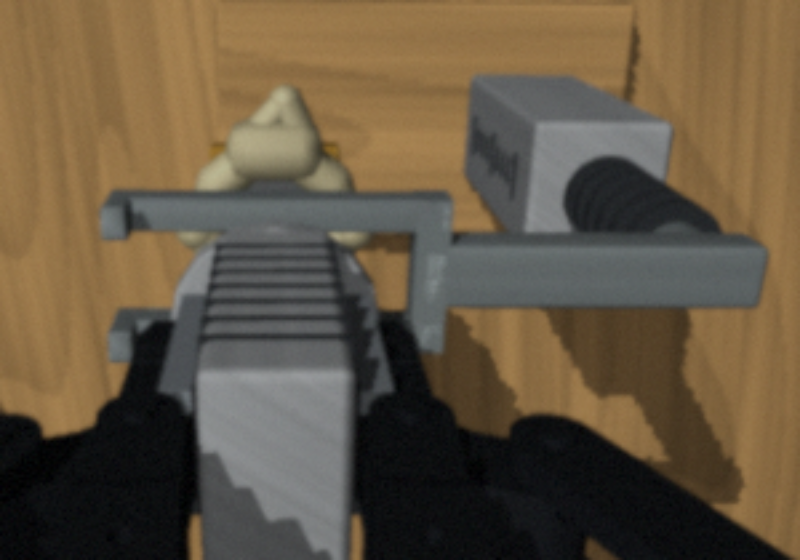

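View pics/s6.png

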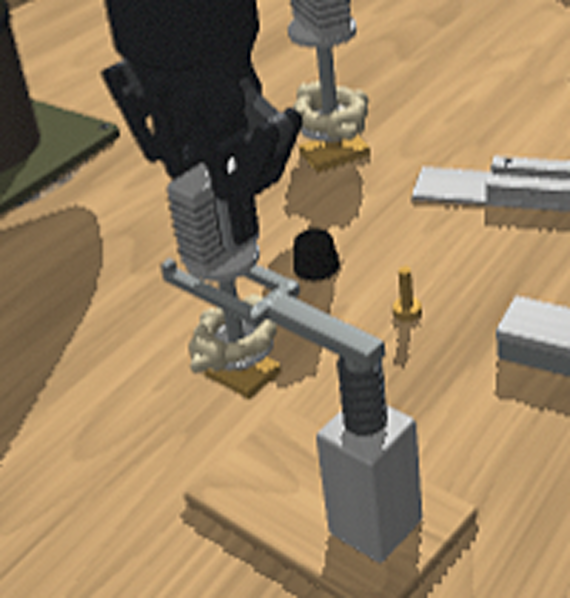

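The stem stands between the prongs, and the collar is above both of them inside the tip lips. Now lowering gently while watching the load.

Emit:
{"op": "carry_out", "data": {"steps": "0 0.004 0 0 1; 0 0.008 0 0 1; 0 0.011 0 0 1; 0 0.014 0 0 1; 0 0.016 0 0 1; 0 0.018 0 0 1; 0 0.02 0 0 1; 0 0.022 0 0 1; 0 0.022 0 0 1; 0 0.022 0 0 1; 0 0.022 0 0 1; 0 0.022 0 0 1; 0 0.022 0 0 1; 0 0.022 0 0 1"}}

```text
time_s: 12.9
eef_pos: [0.5109, -0.2006, 0.178]
tool_rot: [-1.569, 0.089, -0.089]
contact_force: [0.3, -0.1, -1.6]
gripper_width: 0.0216
```

```bash
python3 - <<'E'
from h import *
F=[]
v,u=np.mgrid[0:384,0:512].astype(float)
for _ in range(6):
    T=tool();im,d=manip.camera("wrist"); F.append(manip.state()["contact_force"])
print(np.mean(F,0).round(2), np.std(F,0)); print(T[:3,3])
P=pix2world("wrist",u,v,d,T)
m=(d>0)&(P[...,2]>.13)&(P[...,2]<.18)&(P[...,0]>.56)&(P[...,0]<.6)&(abs(P[...,1]+.208)<.006)
print("arm height",np.median(P[m][:,2]),m.sum())
E
```

```text
[-0.38  0.14 -0.88] [0.63147819 0.51516619 0.48602046]
[ 0.51090968 -0.20056561  0.17790935]
arm height 0.16305442576371443 1514
```

Emit:
{"op": "carry_out", "data": {"steps": "0 0.001 0 0 1; 0 0.002 0 0 1; 0 0.003 0 0 1; 0 0.004 0 0 1; 0 0.005 0 0 1; 0 0.005 0 0 1; 0 0.005 0 0 1; 0 0.005 0 0 1; 0 0.005 0 0 1; 0 0.005 0 0 1; 0 0.005 0 0 1; 0 0.005 0 0 1"}}

```text
time_s: 14.2
eef_pos: [0.5109, -0.2006, 0.1729]
tool_rot: [-1.569, 0.089, -0.089]
contact_force: [0.1, 0.1, 0.5]
gripper_width: 0.0216
```

```bash
python3 - <<'E'
from h import *
F=[]
v,u=np.mgrid[0:384,0:512].astype(float)
for _ in range(10):
    T=tool();im,d=manip.camera("wrist"); F.append(manip.state()["contact_force"])
print(np.mean(F,0).round(2), np.std(F,0)); print(T[:3,3])
P=pix2world("wrist",u,v,d,T)
m=(d>0)&(P[...,2]>.13)&(P[...,2]<.18)&(P[...,0]>.56)&(P[...,0]<.6)&(abs(P[...,1]+.208)<.006)
print("arm height",np.median(P[m][:,2]),m.sum())
E
```

```text
[ 0.33 -0.18 -0.13] [0.50676197 0.50408678 0.51705132]
[ 0.51092356 -0.20058775  0.17286171]
arm height 0.15806012815203513 1496
```

The load is fully on the hook: net force about 0, dip about 12.5 mm. Releasing.

Emit:
{"op": "carry_out", "data": {"steps": "0 0 0 0 0.3; 0 0 0 0 0.1; 0 0 0 0 -0.3; 0 0 0 0 -0.7; 0 0 0 0 -1; 0 0 0 0 -1; 0 0 0 0 -1; 0 0 0 0 -1; 0 0 0 0 -1; 0 0 0 0 -1; 0 0 0 0 -1; 0 0 0 0 -1"}}

```text
time_s: 15.7
eef_pos: [0.5108, -0.2006, 0.1729]
tool_rot: [-1.569, 0.089, -0.089]
contact_force: [0.3, 0.7, 1.0]
gripper_width: 0.0855
```

```bash
python3 - <<'E'
from h import *
print(manip.state()["contact_force"])
im,d=manip.camera("wrist"); cv2.imwrite("pics/w7.png",im)
im,d=manip.camera("scene"); cv2.imwrite("pics/s7.png",cv2.resize(im[130:340,80:280],(570,598),interpolation=cv2.INTER_CUBIC))
E
```

```text
[0.30080682 0.65086718 0.95536889]
```

View pics/w7.png

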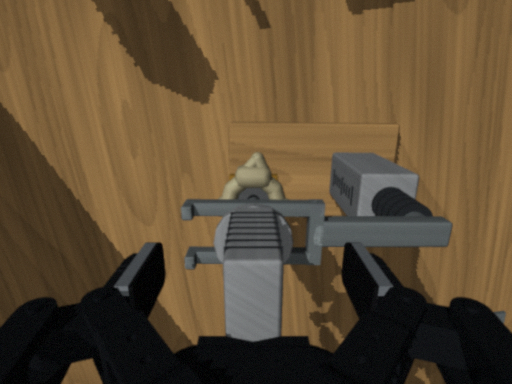

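View pics/s7.png

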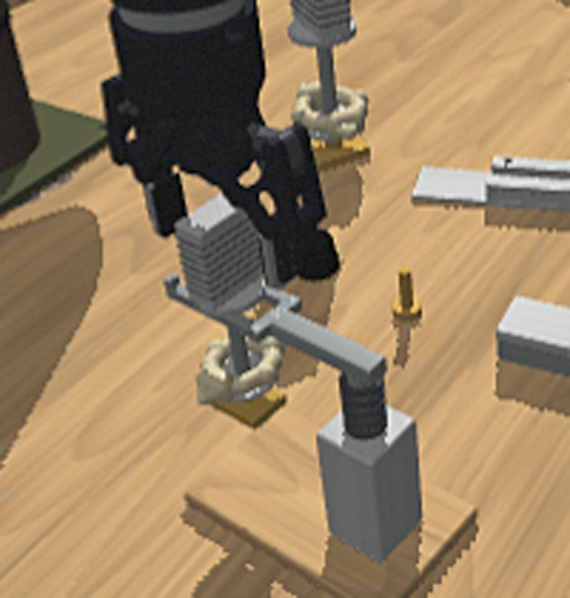

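It is released and hangs upright, with the fingers well clear on both sides. Retreating straight up.

Emit:
{"op": "carry_out", "data": {"steps": "0 -0.01 0 0 -1; 0 -0.03 0 0 -1; 0 -0.06 0 0 -1; 0 -0.09 0 0 -1; 0 -0.12 0 0 -1; 0 -0.14 0 0 -1; 0 -0.14 0 0 -1; 0 -0.14 0 0 -1; 0 -0.14 0 0 -1; 0 -0.14 0 0 -1; 0 -0.14 0 0 -1; 0 -0.14 0 0 -1; 0 -0.14 0 0 -1; 0 -0.14 0 0 -1; 0 -0.14 0 0 -1; 0 -0.14 0 0 -1; 0 -0.14 0 0 -1; 0 -0.14 0 0 -1"}}

```text
time_s: 17.3
eef_pos: [0.5109, -0.2006, 0.3129]
tool_rot: [-1.569, 0.089, -0.089]
contact_force: [-1.1, 0.3, -0.3]
gripper_width: 0.0851
```

```bash
python3 - <<'E'
from h import *
v,u=np.mgrid[0:384,0:512].astype(float)
for k in range(3):
    T=tool();im,d=manip.camera("wrist"); P=pix2world("wrist",u,v,d,T)
    m=(d>0)&(P[...,2]>.13)&(P[...,2]<.18)&(P[...,0]>.565)&(P[...,0]<.6)&(abs(P[...,1]+.208)<.006)
    g=(d>0)&(P[...,2]>.19)&(P[...,2]<.24)&(np.hypot(P[...,0]-.511,P[...,1]+.2)<.045)
    q=P[g]; top=q[q[:,2]>np.percentile(q[:,2],60)]
    A=np.c_[top[:,:2]-top[:,:2].mean(0),np.ones(len(top))]; c=np.linalg.lstsq(A,top[:,2],rcond=None)[0]
    print("arm",np.median(P[m][:,2]).round(4),"grip top",top.mean(0).round(4),"slopes",c[:2].round(3))
    for _ in range(4): manip.camera("top")
cv2.imwrite("pics/w8.png",im)
im,d=manip.camera("scene"); cv2.imwrite("pics/s8.png",im)
E
```

```text
arm 0.1588 grip top [ 0.511  -0.2025  0.2214] slopes [0.    0.001]
arm 0.1587 grip top [ 0.5111 -0.2028  0.2213] slopes [0.002 0.001]
arm 0.1588 grip top [ 0.5108 -0.2026  0.2214] slopes [ 0.002 -0.   ]
```

View pics/w8.png

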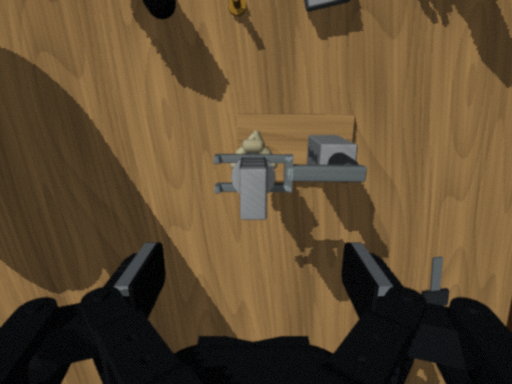

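View pics/s8.png

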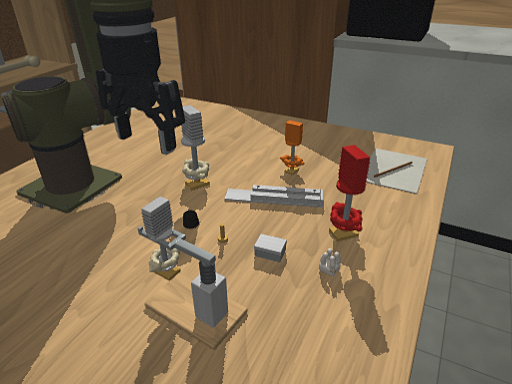

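The carrier hangs level and steady on the prongs at (158,235) in the scene view. The tooth, bung, tin and bolt are where they stood. Handing in.

```bash
python3 -c "
from rig import manip
print(manip.job_done())"
```

```text
the job is handed in; nothing more can be done
None
```

The small cream carrier now hangs upright and settled by its collar on the forked hook, with its stem between the prongs, and I handed the job in at about 18 s. I gripped it fore and aft, slid it about 105 mm to the open landing and lifted it off there. I then brought it in through the fork's mouth and lowered it until the hook carried its weight before letting go.

- **Hook:** it rests about 12 mm below its unloaded height, far from the 50 mm bottom stop. Its height stayed the same to 0.1 mm over three readings after release.
- **Carrier:** the top of its grip is level to within 0.2 %, and it sits within a few millimetres of the middle of the seat.
- **Forces:** readings never went above about 5 N.
- **Bystanders and look-alikes:** by eye, the tooth, bung, tin, bolt and the three look-alikes stand where they were; I did not measure them again.

No check failed. One small disagreement: the wrist force readings were noisy, about 0.5 N either way. They gave a weight of about 1.4 to 1.7 N, while the dip gives about 1.4 N.

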